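# Clock a keyed die into its holder

### The job

Pick up the brass die from the steel bench block and set it into the round pocket of the die holder. Press only gently and turn it until its key finds the slot and it sinks fully home, then let go of it. Leave the copper dish and the green spool where they stand.

Things in the scene. Friction and masses are not known exactly. Their poses are not given: they have to be found in the camera images.
- die: Brass die, 0.1 to 0.3 kg, 58 mm tall, standing upright on the bench block. Origin: centre of its underside; z up. Round pilot 24 mm across and 24 mm tall with a bevelled foot, the square head above it. One key, 8 mm wide, sticks out of the pilot along the die's -x, to 21 mm from the axis, from 12 to 23 mm above the underside.
- die_head (a point): Middle of the die's square head, 41 mm above the die's underside, axes as the die's. The head is 22 x 22 mm, sides parallel to the die's x and y, and reaches from 24 to 58 mm above the underside; grip it here or a little higher, so that the fingers stay clear of the holder's rim.
- holder: Die holder, fixed to the bench and rigid: grey base plate 110 (x) x 96 (y) x 14 mm with a bare steel ring on it, 72 mm across and 24 mm tall. Origin: centre of the plate's underside, on the pocket's axis; z up. The die's underside is 26 mm above this origin while its key rests on the ring's rim, and 14 mm above it when fully home.
- mouth (a point): Centre of the pocket's mouth, 38 mm above the holder's origin, axes as the holder's. Pocket: the ring's bore, 28 mm across, 24 mm deep, mouth bevelled. One straight slot 10 mm wide, full depth runs out through the ring for the key. The ring is clamped; its angle is not told: seen from above the slot points 0.2 to 1.3 rad anticlockwise from the holder's -x. A few newtons will do; 40 is too much.
- block: Flat steel bench block 75 x 75 x 18 mm, fixed; origin at the centre of its underside. The die stands on it.
- copper_dish: Shallow round copper dish, empty, 78 mm across, 18 mm tall; origin at the centre of its underside. A bystander.
- spool_2: Spool of green thread, 44 mm across, 46 mm tall; origin at the centre of its underside. A bystander.
Not all that is in view belongs to the job. Of the things that look like the die, the smallest one is meant.

How it is judged:
At the end, for the whole second after the job is handed in: The die is at rest in the holder's pocket, fully home: its underside within 2.5 mm of the pocket's floor, its axis within 4 mm of the pocket's and upright within 0.08 rad (z of die in the frame of holder below 0.0165 m and horizontal distance between die and holder below 0.004 m and angle between die's own z axis and vertical below 0.08 rad and linear speed of die below 0.02 m/s); the robot touches nothing.
It fails at once if the die is pressed or knocked on the holder with more than 40 N (contact force between die and holder above 40 N).
It fails at once if the copper dish is moved more than 20 mm (distance of copper_dish from where it was at the start of the episode above 0.02 m).
It fails at once if the green spool is moved more than 20 mm (distance of spool_2 from where it was at the start of the episode above 0.02 m).
It also fails if it takes over 61 s, if anything falls off the work surface, if the arm or the gripper's body presses on something with over 40 N, if the wrist force passes 120 N, or if a joint passes its speed limit or range.

### The arm

A 6-joint arm with a two-finger parallel gripper is mounted at the origin on a cart in front of the work surface, level with it; the furniture and walls round the work are solid. World frame = base frame: x ahead of the robot, y to its left, z up, the work surface at z = 0. Lengths are in m, angles in rad, forces in N, time in s.
With the tool pointing down it reaches from about 0.275 to 0.825 m from the base axis. Payload 5.2 kg.
Tool frame: the origin (TCP) lies midway between the tips of the shut fingers; the grasp point (between the pads) lies 19 mm behind it; x points along the fingers, y is the direction in which the jaws open and shut, and the axes are right-handed (so a half turn about x gives the same grasp; the last joint's range is limited). The gripper opens to 93 mm and grips with 3 to 60 N. Pads are 15 mm wide; open, the fingers measure 128 mm over their backs; the gripper's body (75 mm by 188 mm) begins 65 mm behind the grasp point.
Start: joints at [-1.329, 0.259, 1.535, -0, 1.348, -0.203], TCP at [0.237, -0.496, 0.219] pointing down, gripper open.
Joint ranges: [-3.14, 3.14], [-0.91, 2.08], [0.19, 2.58], [-1.22, 4.36], [0.22, 2.71], [-3.12, 3.12]. Speed limits (rad/s): [2.57, 2.57, 3.14, 3.14, 3.14, 3.14].

### API

Orientations are given as a 3x3 rotation matrix whose columns are the frame's x, y, z axes.
In Python, from cell import arm gives the robot as it stands.
- The arm moves only by the tool send_rows, never from a script. Its argument "increments" is a list of rows, each a list of 5 numbers: the shift along the tool's x, y, z in mm, then the turn about the tool's x in degrees, then the opening, from 0 (shut) to 1 (fully open). A call has 1 to 8 rows; each row is the pose to reach, as a shift and turn from the pose measured when the call began, along the tool's axes at that moment; what a row does not reach only later rows make up. A row lasts 1/8 s, in which the tool goes at most 62.5 mm and 10.7 degrees, less where a joint would pass 70% of its speed; a pose out of reach is approached as far as the arm can. A call with a gripper value outside its range is refused whole. The fingers move at their own pace and stop on an object; the grip force is fixed at half the most. Time passes only in rows, so rows that repeat a pose let the fingers close. It gives the time, the measured TCP pose, the force and the opening at its end, in the units of the state.
- arm.sense(): the state, without advancing time (a new reading comes with each control period).
- arm.get_image(name): name is "side" or "top"; returns (picture, depth): 480x640x3 uint8, red, green, blue; 480x640 float32, m along the optical axis (not along the pixel's ray), 0 where there is no reading.
- arm.camera_params(name): a dict with "fx", "fy", "cx", "cy" (pixels), "distortion" ([k1, k2, p1, p2, k3] as OpenCV has them; the pictures are not rectified), "R" (3x3) and "t" (3): a world point X has camera coordinates R X + t. Camera axes: x right, y down, z forward; pixel columns grow to the right and rows downward; lengths in m; the calibration is good to about 2 mm. A picture is of the moment at which its call begins. camera_params takes no time and is no camera call.
- arm.job_done(): hands the job in, once; it reports no verdict.
The state is a dict: "time": time; "q": joint angles; "qvel": joint speeds; "joint_torque": joint torques, N m; "tcp_pos": TCP position; "tool_rot": TCP orientation; "force": force on the tool from outside, world axes, zero at the start; "moment": the same for the moment, N m; "opening": finger opening in m.
Only numpy, scipy, OpenCV 4.12 (cv2) and the standard library are available. Lean on these libraries where they do the work, as an engineer would, in place of code of your own. Each camera call takes 0.05 s, during which the arm holds its last target. There are 200 camera calls.

## Working session

There is one attempt and no reset: what is moved stays moved. The work goes in short steps, Python scripts to look and compute and a tool call to move; the robot and the scene stay as the last step left them, time stands still between calls to the robot, and variables do not carry over. Pictures are saved under pics/ and viewed, about 8 in all and at most 12, crops included, and the job is handed in when it is done.

Besides the shell and the picture viewer there is one more tool, called after ">>>" as a command line: name --pt "numbers of a row" for each row, then --argument value for the rest. send_rows: Moves the arm, as the interface text tells. Its arguments: {"type":"object","properties":{"increments":{"type":"array"}},"required":["increments"]}

```bash
mkdir -p pics; cat > h.py <<'E'
import numpy as np, cv2
from cell import arm
def grab(n):
    im,d=arm.get_image(n); np.savez(''+n+'.npz',im=im,d=d); return im,d
def load(n):
    z=np.load(''+n+'.npz'); return z['im'],z['d']
def P(n,u,v,z=None,depth=None):
    c=arm.camera_params(n); K=np.array([[c['fx'],0,c['cx']],[0,c['fy'],c['cy']],[0,0,1.]])
    R=np.array(c['R']);t=np.array(c['t'])
    p=cv2.undistortPoints(np.array([[[u,v]]],float),K,np.array(c['distortion']))[0,0]
    r=R.T@np.array([p[0],p[1],1.]);o=-R.T@t
    s=depth if depth is not None else (z-o[2])/r[2]
    return o+s*r
def proj(n,X):
    c=arm.camera_params(n); K=np.array([[c['fx'],0,c['cx']],[0,c['fy'],c['cy']],[0,0,1.]])
    return cv2.projectPoints(np.array(X,float).reshape(-1,1,3),cv2.Rodrigues(np.array(c['R']))[0],np.array(c['t']),K,np.array(c['distortion']))[0][:,0]
def crop(n,u0,v0,u1,v1,s,name):
    im,_=load(n); cv2.imwrite('pics/'+name,cv2.resize(im[v0:v1,u0:u1,::-1],None,fx=s,fy=s,interpolation=cv2.INTER_CUBIC))
E
python3 - <<'E'
from h import *
for n in('side','top'):
    grab(n); crop(n,0,0,640,480,1,n+'0.png'); c=arm.camera_params(n); print(n,c['fx'],-np.array(c['R']).T@c['t'],np.array(c['R'])[2])
s=arm.sense();print(s['time'],s['tcp_pos'],s['tool_rot'],s['force'],s['opening'])
E
```

```text
side 572.2125666670089 [ 0.39269559 -0.62382698  0.52122723] [ 0.15460558  0.83369732 -0.53013762]
top 593.3427350926592 [0.44535573 0.08890228 0.96733375] [ 1.23016206e-01  8.61789728e-04 -9.92404288e-01]
0.1 [ 0.23658394 -0.4960135   0.21791813] [[-3.99328042e-04  4.30311977e-01 -9.02680145e-01]
 [ 1.52774914e-03 -9.02678901e-01 -4.30312059e-01]
 [-9.99998753e-01 -1.55090449e-03 -2.96943753e-04]] [ 0.55444112  0.19433254 -0.06048698] 0.09293019032932172
```

View pics/top0.png

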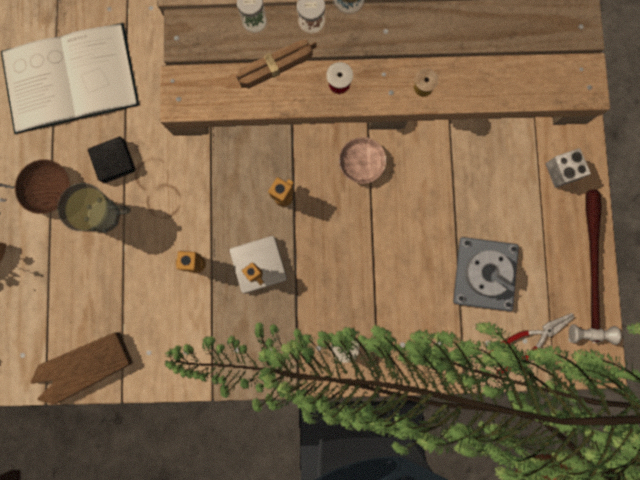

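View pics/side0.png

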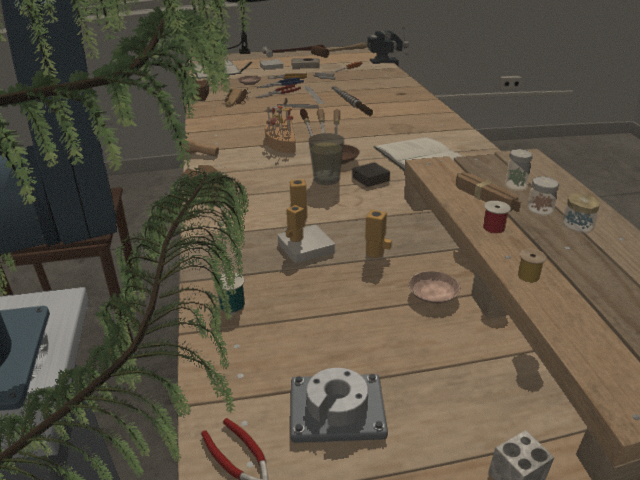

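Top view: there are three die-like things, at (281,191), (187,261) and (252,271). The last is on the block and looks smallest. The holder is at (488,273), the dish at (363,161) and the spool near (345,352). I'll confirm in an enlarged crop.

```bash
python3 - <<'E'
from h import *
im,_=load('top'); s,_=load('side')
f=lambda a,k:cv2.resize(a[:,:,::-1],None,fx=k,fy=k,interpolation=cv2.INTER_CUBIC)
A=f(im[230:300,220:290],4.2857);A=cv2.resize(A,(400,300)) if 0 else cv2.resize(A,(300,300))
B=cv2.resize(f(im[230:315,447:532],1),(300,300),interpolation=cv2.INTER_CUBIC)
C=cv2.resize(f(s[170:270,260:400],1),(420,300),interpolation=cv2.INTER_CUBIC)
D=cv2.resize(f(s[355:455,280:400],1),(360,300),interpolation=cv2.INTER_CUBIC)
cv2.imwrite('pics/c1.png',np.vstack([np.hstack([A,B,np.zeros((300,180,3),np.uint8)]),np.hstack([C,D])]))
_,d=load('top')
for u,v in[(252,271),(245,268),(281,189),(187,260),(270,255),(240,255),(488,258),(476,280),(468,250),(363,161),(345,352)]:
    z=np.median(d[v-1:v+2,u-1:u+2]); print(u,v,P('top',u,v,depth=z).round(4))
_,d=load('side')
for u,v in[(237,280),(232,293)]:
    print(u,v,P('side',u,v,depth=d[v,u]).round(4))
E
```

```text
252 271 [0.5033 0.2002 0.0742]
245 268 [0.5082 0.211  0.0723]
281 189 [0.6275 0.154  0.0751]
187 260 [0.5227 0.2984 0.0742]
270 255 [0.5318 0.1779 0.0177]
240 255 [0.5333 0.2263 0.017 ]
488 258 [ 0.5153 -0.1665  0.0377]
476 280 [ 0.4815 -0.1461  0.0356]
468 250 [ 0.5311 -0.1417  0.0132]
363 161 [0.6852 0.022  0.0045]
345 352 [0.3862 0.0666 0.1677]
237 280 [0.3963 0.0628 0.0422]
232 293 [ 0.3877 -0.041   0.0959]
```

View pics/c1.png

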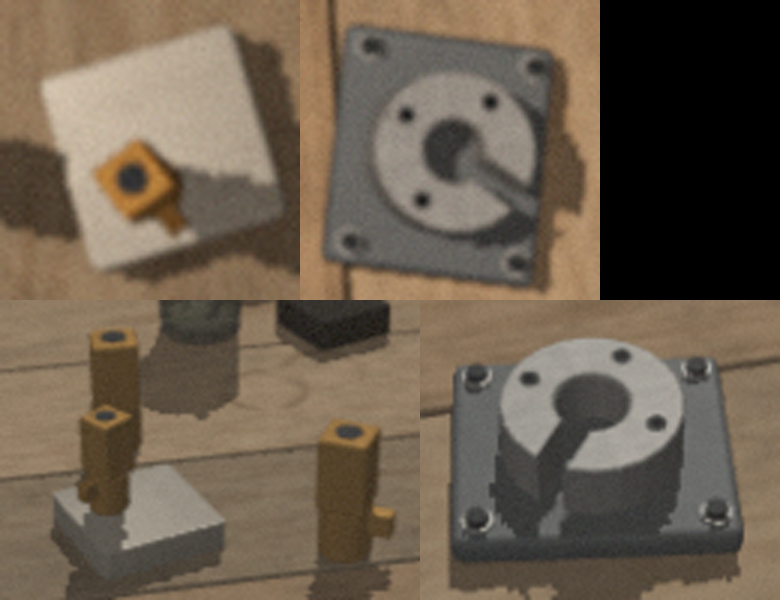

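The die at (252,271) stands on the block with its top at z≈0.075, which fits 18+58 mm. The other two are about 75 mm tall on the bench, so the one on the block is the smallest. Its key points toward crop (178,225), and the slot points down and right. Next I'll fit the poses.

```bash
cat >> h.py <<'E'
def cloud(n,u0,v0,u1,v1,d):
    g=[(u,v) for v in range(v0,v1) for u in range(u0,u1) if d[v,u]>0]
    c=arm.camera_params(n); K=np.array([[c['fx'],0,c['cx']],[0,c['fy'],c['cy']],[0,0,1.]])
    p=cv2.undistortPoints(np.array(g,float)[:,None],K,np.array(c['distortion']))[:,0]
    z=np.array([d[v,u] for u,v in g]); R=np.array(c['R'])
    return (np.c_[p,np.ones(len(p))]*z[:,None]-np.array(c['t']))@R, np.array(g)
E
python3 - <<'E'
from h import *
_,d=load('top')
X,g=cloud('top',225,240,285,300,d)
m=X[:,2]>0.066; print('head',m.sum(),cv2.minAreaRect(X[m,:2].astype(np.float32)*1000),X[m].mean(0),np.median(X[m,2]))
f=lambda u,v,ox,oy,s,z:P('top',ox+u/s,oy+v/s,z=z)
for q in[(95,175),(139,142),(177,180),(136,215),(132,179)]: print(f(*q,220,230,4.2857,.076).round(4))
print('key',f(180,228,220,230,4.2857,.041).round(4))
k=(X[:,2]>0.034)&(X[:,2]<0.046); print('keypts',X[k].round(4)[:25])
X,g=cloud('top',447,230,532,315,d)
m=(X[:,2]>0.033)&(X[:,2]<0.043); r=X[m,:2]
print('ring',m.sum(),cv2.minEnclosingCircle(r.astype(np.float32)*1000),np.median(X[m,2]))
from scipy.optimize import least_squares
h=cv2.convexHull(r.astype(np.float32))[:,0]
o=least_squares(lambda p:np.hypot(h[:,0]-p[0],h[:,1]-p[1])-p[2],[.5,-.16,.036],loss='soft_l1',f_scale=.001).x;print('hull fit',o)
c=o[:2]
rr=np.hypot(*(X[:,:2]-c).T); a=np.degrees(np.arctan2(*(X[:,:2]-c).T[::-1]))
s=(rr>.017)&(rr<.034)&(X[:,2]<.03); print('slot pts',s.sum(),np.median(a[s]),np.sort(a[s])[::6].round(0))
b=(rr<.02)&(X[:,2]<.033); print('bore',b.sum(),X[b].mean(0))
pl=(X[:,2]>.008);print('plate',cv2.minAreaRect(X[pl,:2].astype(np.float32)*1000))
s=4*300/340.
# bore & slot read from crop (300/85 px)
for q,z in[((455,152),.038),((540,205),.038)]:print(f(q[0]-300,q[1],447,230,300/85,z).round(4))
E
```

```text
head 218 ((502.2677307128906, 202.0606689453125), (22.26737403869629, 21.69220542907715), 35.298248291015625) [0.50195926 0.20174674 0.07382247] 0.07410062760923736
[0.5038 0.2148 0.076 ]
[0.515  0.1991 0.076 ]
[0.5012 0.186  0.076 ]
[0.4894 0.2006 0.076 ]
[0.502  0.2018 0.076 ]
key [0.486 0.189 0.041]
keypts [[0.5113 0.1946 0.0428]
 [0.5098 0.1933 0.0408]
 [0.5079 0.1929 0.0452]
 [0.5067 0.1919 0.0398]
 [0.5053 0.1907 0.0367]
 [0.5016 0.1882 0.0456]
 [0.4986 0.1885 0.0436]
 [0.4959 0.1925 0.0365]
 [0.4942 0.195  0.0421]
 [0.4942 0.1936 0.0402]
 [0.4942 0.1921 0.0396]
 [0.4928 0.1969 0.0392]
 [0.4928 0.1954 0.0386]
 [0.4927 0.1937 0.04  ]
 [0.4927 0.1922 0.0392]
 [0.4927 0.1909 0.0371]
 [0.491  0.1993 0.0456]
 [0.4913 0.1984 0.0399]
 [0.4912 0.1969 0.0393]
 [0.491  0.195  0.0426]
 [0.4912 0.1938 0.0392]
 [0.4912 0.1924 0.0376]
 [0.4911 0.1893 0.0371]
 [0.4898 0.2016 0.0396]
 [0.4897 0.1971 0.038 ]]
ring 1210 ((491.93426513671875, -169.13365173339844), 36.22014236450195) 0.03656679847393374
hull fit [ 0.49257266 -0.16930399  0.03507882]
slot pts 72 -119.11313153161572 [-132. -129. -126. -125. -122. -120. -119. -117. -117. -116. -115. -113.]
bore 259 [ 0.4926718  -0.17488249  0.01540256]
plate ((492.2235107421875, -169.5616455078125), (95.28860473632812, 109.22637939453125), 80.74956512451172)
[ 0.4915 -0.1696  0.038 ]
[ 0.467  -0.2059  0.038 ]
```

```bash
python3 - <<'E'
from h import *
for n,box in(('top',(165,320,640,460)),('side',(180,170,240,420)),('side',(0,60,180,130))):
    _,d=load(n); X,g=cloud(n,*box,d); r=X
    print(n,np.histogram(X[:,2],bins=[-1,-.05,.02,.05,.1,.15,.2,.3,.4,.5,.6,.7,.8,.95]))
    for lo,hi in((.02,.06),(.06,.2),(.2,.4),(.4,.95)):
        m=(X[:,2]>lo)&(X[:,2]<hi)
        if m.sum()>5: print(lo,hi,m.sum(),np.percentile(X[m],[2,50,98],axis=0).round(3).tolist())
E
```

```text
top (array([16499, 15651,   725,   948,  3661,  4917,    10,   993, 14439,
        8422,     0,     0,     0]), array([-1.  , -0.05,  0.02,  0.05,  0.1 ,  0.15,  0.2 ,  0.3 ,  0.4 ,
        0.5 ,  0.6 ,  0.7 ,  0.8 ,  0.95]))
0.02 0.06 807 [[0.361, -0.369, 0.02], [0.387, -0.307, 0.026], [0.407, 0.338, 0.058]]
0.06 0.2 9444 [[0.237, -0.262, 0.076], [0.337, 0.029, 0.151], [0.412, 0.308, 0.19]]
0.2 0.4 1003 [[0.315, -0.204, 0.351], [0.391, -0.023, 0.387], [0.408, 0.152, 0.399]]
0.4 0.95 22861 [[0.322, -0.17, 0.407], [0.378, -0.035, 0.487], [0.423, 0.138, 0.528]]
side (array([  24, 7470,  324,  601, 2870, 3653,    0,    0,    0,    0,    0,
          0,    0]), array([-1.  , -0.05,  0.02,  0.05,  0.1 ,  0.15,  0.2 ,  0.3 ,  0.4 ,
        0.5 ,  0.6 ,  0.7 ,  0.8 ,  0.95]))
0.02 0.06 354 [[0.359, 0.043, 0.021], [0.385, 0.054, 0.041], [0.399, 0.338, 0.058]]
0.06 0.2 7094 [[0.329, -0.226, 0.082], [0.368, -0.036, 0.151], [0.407, 0.221, 0.191]]
side (array([3787,    0,    0,    0,    0,    0,    0, 2350, 6422,    0,    0,
          0,    0]), array([-1.  , -0.05,  0.02,  0.05,  0.1 ,  0.15,  0.2 ,  0.3 ,  0.4 ,
        0.5 ,  0.6 ,  0.7 ,  0.8 ,  0.95]))
0.2 0.4 2350 [[0.203, -0.26, 0.327], [0.252, -0.053, 0.387], [0.365, -0.034, 0.4]]
0.4 0.95 6422 [[0.212, -0.322, 0.401], [0.307, -0.255, 0.427], [0.366, -0.061, 0.453]]
```

>>> send_rows --pt "0 -8 -50 0 0.6" --pt "0 -16 -100 0 0.6" --pt "0 -24 -150 0 0.6" --pt "0 -32 -205 0 0.6" --pt "0 -40 -255 0 0.6" --pt "0 -80 -285 0 0.6" --pt "0 -120 -310 0 0.6" --pt "0 -120 -310 0 0.6"

```text
time: 1.1
tcp_pos: [0.4648, -0.2509, 0.218]
tool_rot: [[-0.001, 0.434, -0.901], [0.003, -0.901, -0.434], [-1.0, -0.003, -0.0]]
force: [-0.5, -0.3, -0.7]
opening: 0.0558
```

>>> send_rows --pt "0 -39 -23 -2 0.6" --pt "0 -78 -46 -4 0.6" --pt "0 -118 -69 -6 0.6" --pt "0 -157 -92 -8 0.6" --pt "0 -196 -115 -9.6 0.6" --pt "0 -235 -138 -9.6 0.6" --pt "0 -274 -161 -9.6 0.6" --pt "0 -314 -184 -9.6 0.6"

```text
time: 2.1
tcp_pos: [0.495, 0.1121, 0.2189]
tool_rot: [[-0.001, 0.577, -0.817], [0.003, -0.817, -0.577], [-1.0, -0.003, -0.001]]
force: [0.7, -0.6, -0.2]
opening: 0.0562
```

>>> send_rows --pt "0 -35 -29 0 0.6" --pt "0 -69 -58 0 0.6" --pt "30 -70 -58 0 0.6" --pt "60 -70 -58 0 0.6" --pt "90 -70 -58 0 0.6" --pt "120 -70 -58 0 0.6" --pt "120 -70 -58 0 0.6"

```text
time: 2.98
tcp_pos: [0.5005, 0.2019, 0.0968]
tool_rot: [[-0.006, 0.576, -0.817], [0.001, -0.817, -0.577], [-1.0, -0.005, 0.004]]
force: [-0.3, 0.5, -0.0]
opening: 0.056
```

```bash
python3 - <<'E'
from h import *
grab('top');crop('top',200,220,300,295,7,'t1.png')
s=arm.sense();print(s['tcp_pos'],s['q'])
E
```

```text
[0.50170912 0.20227431 0.09841362] [0.17527476 0.35508573 1.71709285 0.00275543 1.07226709 1.13021614]
```

View pics/t1.png

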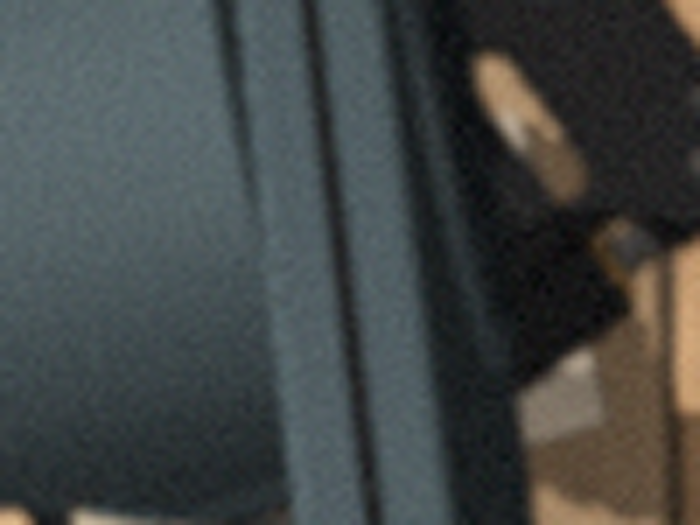

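The arm hides the die in the top view. The pose agrees with the measurement, so I'll descend and grip.

>>> send_rows --pt "20 0 0 0 0.6" --pt "40 0 0 0 0.6" --pt "52 0 0 0 0.6" --pt "52 0 0 0 0.6" --pt "52 0 0 0 0.1" --pt "52 0 0 0 0.1" --pt "52 0 0 0 0.1" --pt "52 0 0 0 0.1"

```text
time: 4.03
tcp_pos: [0.5018, 0.2024, 0.0467]
tool_rot: [[-0.003, 0.577, -0.817], [0.002, -0.817, -0.577], [-1.0, -0.003, 0.001]]
force: [0.2, 0.2, 1.7]
opening: 0.0221
```

```bash
python3 - <<'E'
from h import *
grab('side');crop('side',240,150,360,260,5,'s1.png')
s=arm.sense();print(s['tcp_pos'],s['force'],s['opening'])
E
```

```text
[0.50178418 0.20239586 0.04674538] [-0.34428657 -0.85461215  1.33357277] 0.02198400196615114
```

View pics/s1.png

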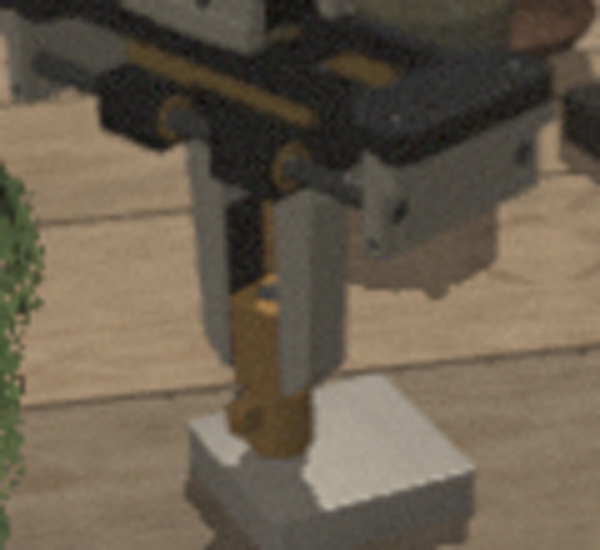

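Gripped squarely: opening is 22.0 mm, and the key points along tool +z. Next I'll lift, and view the holder closely for the slot angle while it's in the clear.

>>> send_rows --pt "-10 0 0 0 0.1" --pt "-35 0 0 0 0.1" --pt "-65 0 0 0 0.1" --pt "-95 0 0 0 0.1" --pt "-110 0 0 0 0.1" --pt "-110 0 0 0 0.1"

```text
time: 4.82
tcp_pos: [0.5026, 0.2023, 0.1576]
tool_rot: [[-0.001, 0.577, -0.817], [0.002, -0.817, -0.577], [-1.0, -0.002, -0.001]]
force: [0.6, 0.2, -3.3]
opening: 0.0222
```

```bash
python3 - <<'E'
from h import *
s=arm.sense();print(s['tcp_pos'],s['force'],s['opening'],s['tool_rot'])
ims=[grab('side')[0].astype(float) for _ in range(6)]; 
im=np.mean(ims,0).astype(np.uint8)
# rectify to rim plane z=0.038, world window centred on ring, 0.2mm/px, up=+x, left=+y
def rect(n,im,z,c=(.4925,-.1695),h=.045,N=500):
    a=np.linspace(h,-h,N); X=np.zeros((N,N,3)); X[...,0]=c[0]+a[:,None]; X[...,1]=c[1]+a[None,:]; X[...,2]=z
    p=proj(n,X).reshape(N,N,2).astype(np.float32); return cv2.remap(im,p[...,0],p[...,1],cv2.INTER_CUBIC)
t0=cv2.imread('pics/top0.png')
o=np.hstack([rect('top',t0,.038),rect('side',im[:,:,::-1].copy(),.038)])
for k in(0,500):
    for i in range(1,9): cv2.putText(o,'',(0,0),0,1,(0,0,0))
    cv2.circle(o,(250+k,250),3,(0,0,255),-1)
    for r in(14,36): cv2.circle(o,(250+k,250),int(r/90*500),(0,255,255),1)
    for a in(-130,-122,-114):
        a=np.radians(a); cv2.line(o,(250+k,250),(int(250+k-205*np.sin(a)),int(250-205*np.cos(a))),(0,255,0),1)
cv2.imwrite('pics/r1.png',cv2.resize(o,(800,400)))
E
```

```text
[0.50255952 0.20230824 0.15759515] [ 0.57688321  0.16468013 -3.33016956] 0.022173080572520047 [[-6.83031697e-04  5.76623825e-01 -8.17009485e-01]
 [ 2.29981808e-03 -8.17006609e-01 -5.76623718e-01]
 [-9.99997122e-01 -2.27282546e-03 -7.68088488e-04]]
```

View pics/r1.png

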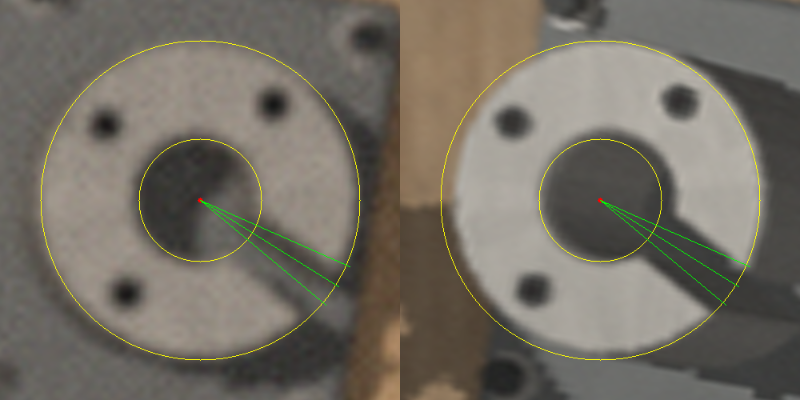

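Both views put the slot near -124° world (about ±3°), and the pocket centre near (0.4928, -0.170). Carrying the die over now with a +20° world turn.

>>> send_rows --pt "0 30 22 -2 0.1" --pt "0 75 56 -6 0.1" --pt "0 119 89 -10 0.1" --pt "0 164 122 -14 0.1" --pt "0 209 156 -18 0.1" --pt "0 254 189 -20 0.1" --pt "0 290 216 -20 0.1" --pt "0 299 223 -20 0.1"

```text
time: 6.12
tcp_pos: [0.4912, -0.1735, 0.1544]
tool_rot: [[-0.006, 0.819, -0.573], [0.001, -0.573, -0.819], [-1.0, -0.005, 0.002]]
force: [0.2, -0.4, -2.8]
opening: 0.0218
```

>>> send_rows --pt "0 0 0 0 0.1" --pt "0 0 0 0 0.1"

```text
time: 6.38
tcp_pos: [0.491, -0.1723, 0.154]
tool_rot: [[-0.006, 0.82, -0.573], [0.002, -0.573, -0.82], [-1.0, -0.007, 0.002]]
force: [-0.0, 0.7, -2.3]
opening: 0.0219
```

>>> send_rows --pt "20 0 -3 0 0.1" --pt "45 0 -3 0 0.1" --pt "65 0 -3 0 0.1" --pt "73 0 -3 0 0.1" --pt "73 0 -3 0 0.1" --pt "73 0 -3 0 0.1"

```text
time: 7.12
tcp_pos: [0.4929, -0.1696, 0.0819]
tool_rot: [[-0.005, 0.82, -0.572], [0.002, -0.572, -0.82], [-1.0, -0.005, 0.002]]
force: [-0.2, -0.2, -2.0]
opening: 0.0215
```

```bash
python3 - <<'E'
from h import *
grab('side');
im,_=load('side')
s=arm.sense();print(s['tcp_pos'],s['force'],s['opening'],s['tool_rot'].round(4).tolist())
a=im[330:450,270:410,::-1]
o=cv2.resize(a,None,fx=5.5,fy=5,interpolation=cv2.INTER_CUBIC) if 0 else cv2.resize(a,None,fx=5,fy=5,interpolation=cv2.INTER_CUBIC)
# predicted die outline: pilot foot circle & ring
t=np.array(s['tcp_pos']); th=np.linspace(0,2*np.pi,60)
def ring(c,r,z,col):
    p=(proj('side',np.c_[c[0]+r*np.cos(th),c[1]+r*np.sin(th),np.full(60,z)])-[270,330]+.5)*5
    cv2.polylines(o,[p.astype(int)],True,col,1)
ring((.4928,-.1702),.036,.038,(0,255,255)); ring((.4928,-.1702),.014,.038,(0,255,255)); ring(t,.012,t[2]-.0287,(0,0,255))
cv2.imwrite('pics/s2.png',o)
E
```

```text
[ 0.4929515  -0.16977572  0.08195938] [-0.75466362 -0.70839463 -2.52860822] 0.021469192777221733 [[-0.0048, 0.8199, -0.5725], [0.0015, -0.5725, -0.8199], [-1.0, -0.0048, 0.0015]]
```

View pics/s2.png

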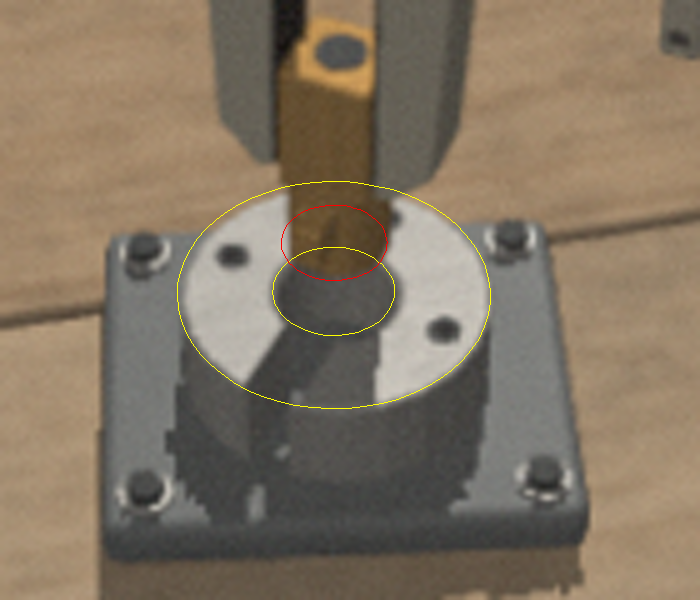

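The die sits about 0.5 mm toward +x of the bore and well within clearance. I'll lower it until the key is just above the rim.

>>> send_rows --pt "6 -0.4 0.3 0 0.1" --pt "12 -0.4 0.3 0 0.1" --pt "16 -0.4 0.3 0 0.1" --pt "20 -0.4 0.3 0 0.1" --pt "23 -0.4 0.3 0 0.1" --pt "25 -0.4 0.3 0 0.1" --pt "25 -0.4 0.3 0 0.1"

```text
time: 8.05
tcp_pos: [0.4923, -0.1697, 0.0568]
tool_rot: [[-0.005, 0.82, -0.573], [0.002, -0.573, -0.82], [-1.0, -0.005, 0.001]]
force: [0.4, 0.5, -2.2]
opening: 0.022
```

>>> send_rows --pt "1 0 0 0 0.1" --pt "2 0 0 0 0.1" --pt "2.5 0 0 0 0.1" --pt "3 0 0 0 0.1" --pt "3 0 0 0 0.1"

```text
time: 8.68
tcp_pos: [0.4922, -0.1697, 0.0538]
tool_rot: [[-0.005, 0.82, -0.573], [0.002, -0.573, -0.82], [-1.0, -0.005, 0.001]]
force: [-0.6, 0.7, -2.4]
opening: 0.0216
```

No contact yet. Continuing in small steps.

>>> send_rows --pt "0.5 0 0 0 0.1" --pt "1 0 0 0 0.1" --pt "1.5 0 0 0 0.1" --pt "2 0 0 0 0.1" --pt "2 0 0 0 0.1"

```text
time: 9.3
tcp_pos: [0.4922, -0.1697, 0.0517]
tool_rot: [[-0.005, 0.82, -0.572], [0.002, -0.572, -0.82], [-1.0, -0.005, 0.002]]
force: [-0.3, -0.4, -2.3]
opening: 0.0219
```

>>> send_rows --pt "1 0 0 0 0.1" --pt "2 0 0 0 0.1" --pt "3 0 0 0 0.1" --pt "3 0 0 0 0.1"

```text
time: 9.8
tcp_pos: [0.4921, -0.1696, 0.0486]
tool_rot: [[-0.005, 0.82, -0.572], [0.002, -0.572, -0.82], [-1.0, -0.006, 0.002]]
force: [-0.0, -0.2, -2.2]
opening: 0.0216
```

>>> send_rows --pt "1 0 0 0 0.1" --pt "2 0 0 0 0.1" --pt "3 0 0 0 0.1" --pt "3 0 0 0 0.1"

```text
time: 10.3
tcp_pos: [0.492, -0.1696, 0.0455]
tool_rot: [[-0.006, 0.82, -0.573], [0.002, -0.573, -0.82], [-1.0, -0.006, 0.002]]
force: [-0.3, -0.5, -2.7]
opening: 0.0219
```

>>> send_rows --pt "1 0 0 0 0.1" --pt "1.5 0 0 0 0.1" --pt "2 0 0 0 0.1" --pt "2 0 0 0 0.1"

```text
time: 10.8
tcp_pos: [0.492, -0.1696, 0.0435]
tool_rot: [[-0.006, 0.82, -0.573], [0.002, -0.573, -0.82], [-1.0, -0.006, 0.002]]
force: [0.5, -0.7, -2.3]
opening: 0.0216
```

>>> send_rows --pt "0.5 0 0 0 0.1" --pt "0.5 0 0 0 0.1"

```text
time: 11.05
tcp_pos: [0.4921, -0.1696, 0.0433]
tool_rot: [[-0.005, 0.82, -0.572], [0.002, -0.572, -0.82], [-1.0, -0.005, 0.002]]
force: [-0.7, 1.1, 1.0]
opening: 0.0221
```

>>> send_rows --pt "0.5 0 0 0 0.1" --pt "0.5 0 0 0 0.1"

```text
time: 11.3
tcp_pos: [0.4921, -0.1696, 0.0433]
tool_rot: [[-0.005, 0.82, -0.572], [0.002, -0.572, -0.82], [-1.0, -0.005, 0.002]]
force: [-2.3, -0.1, 5.1]
opening: 0.0218
```

The die bottoms at TCP 0.0433, so its underside is about 14.6 mm above the bench (floor at 14 mm), with gentle force. Releasing and retreating.

>>> send_rows --pt "0 0 0 0 0.5" --pt "0 0 0 0 0.5" --pt "0 0 0 0 0.5" --pt "0 0 0 0 0.5" --pt "-10 0 0 0 0.5" --pt "-30 0 0 0 0.5" --pt "-70 0 0 0 0.5" --pt "-110 0 0 0 0.5"

```text
time: 12.3
tcp_pos: [0.4925, -0.1697, 0.1549]
tool_rot: [[-0.005, 0.82, -0.572], [0.002, -0.572, -0.82], [-1.0, -0.005, 0.002]]
force: [-0.2, 0.8, -0.2]
opening: 0.0464
```

```bash
python3 - <<'E'
from h import *
im,d=grab('side'); crop('side',200,250,420,450,3,'s3.png')
s=arm.sense();print(s['tcp_pos'],s['force'],s['opening'])
X,g=cloud('side',290,330,390,430,d); m=(np.hypot(X[:,0]-.4925,X[:,1]+.17)<.016)&(X[:,2]>.05)&(X[:,2]<.1)
print(m.sum(),np.percentile(X[m,2],[50,90,97]) if m.sum() else '')
E
```

```text
[ 0.49536263 -0.17123567  0.16053854] [ 1.00296052 -1.17672171  2.92074696] 0.04642071191609404
552 [0.06818498 0.07154753 0.07215283]
```

View pics/s3.png

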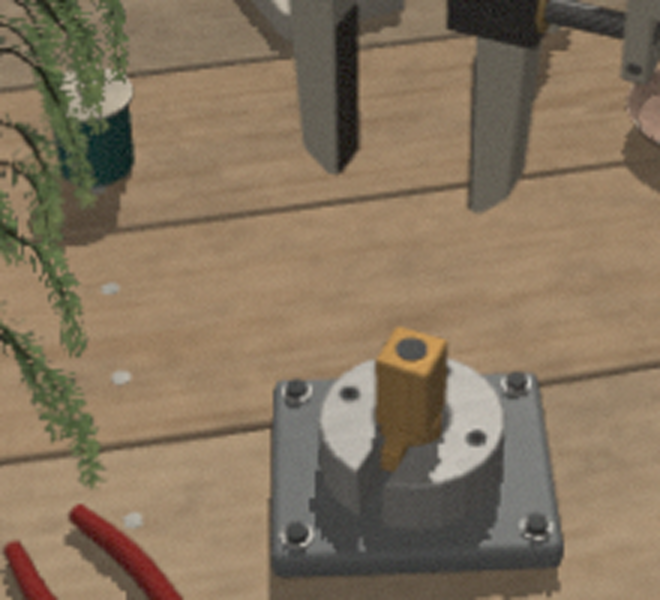

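```bash
python3 -c "
from cell import arm
print(arm.job_done())"
```

```text
the job is handed in; nothing more can be done
None
```

The brass die is in the holder's pocket, fully home and released, and I handed the job in at about 12 s of robot time. The hand-in reports no verdict.

- **Which die:** I took the one on the bench block. Its top was at about 75 mm, which fits 18 + 58 mm. The other two were about 75 mm tall on the bench, so they were larger.
- **Insertion:** I turned the die about 20° while carrying it, to the slot angle read from the pictures (about -125° in the world frame). The key went straight into the slot, so no turning search was needed. Contact came only at the floor, with roughly 7 N of pressing force.
- **Last checks:** The side picture shows the die upright with its key in the slot. Its top measured about 72 mm, which is the 14 + 58 mm expected when home. The gripper is open and about 90 mm clear above it. The arm never came near the dish or the spool, and neither shows any sign of having moved.
- **Disagreements:** The two cameras put the pocket centre about 1.4 mm apart, which is within the calibration and did not affect the fit. A plant branch near the arm's path caused no measurable contact. The last force reading, taken in free air just after the retreat, was about 3 N, probably because the arm was still settling.

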